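Pop the fuse hatch

TASK

The fuses in the grey bench box with the orange hatch have to be looked at: with the fingertips press the ribbed pad of the orange push-push hatch fully down once, let go and draw away so that the hatch springs up by itself, and wait to see that it stays open. Do not push it shut again, leave the blue battery hatch shut and untouched, and do not lift or shove either box or disturb the can, jar, tin and screwdriver.

Things in the scene. Friction and masses are not known exactly. Their poses are not given: they have to be found in the camera images.
- fuse_box: Grey steel box, 165 (x) x 84 (y) x 80 (z) mm, 1.4 kg, loose on rubber feet; orange hatch in its top over eight coloured blade fuses; red and black terminal posts at the +x end, 89 mm high. Origin: centre of the underside. Hatch 110 (x) x 62 (y) mm, hinged along y at local x = +37.5, z = 78 mm; its free edge, at local x = -72.5, faces -x (the robot) at yaw 0.
- fuse_hatch (a joint): Orange hatch angle, rad: 0 (within 0.015) shut and latched; negative pressed below flush, end stop -0.1; positive open, stop 0.8. Pressed below -0.08 the latch lets go; once the finger withdraws a spring lifts the hatch to 0.8 in about 1 s and keeps it there. A shallower press leaves it latched; pushing an open hatch fully down relatches it.
- fuse_pad (a point): The centre of the top of the black ribbed thumb pad (30 x 44 mm) on the orange hatch, 85 mm from the hinge, 25 mm from the free edge, 83 mm above the bench when shut. Press here straight down, 8.5 mm to the end stop: about 3 N of spring, then hard, so stop at 5 to 6 N. The box's front wall is 19 mm lower. It rides with the hatch: open, about 60 mm higher.
- fuse_latch (a joint): sideways position (m) of the small follower pin of the orange hatch's latch, out of sight inside: about 0 latched, +0.007 to +0.010 while it lets go, about -0.014 once the hatch is open; negative with the hatch down only when an open hatch has been pushed shut again.
- battery_box: Grey steel box, 165 (x) x 84 (y) x 80 (z) mm, 1.4 kg, loose on rubber feet; blue hatch in its top over two battery cells; red and black terminal posts at the +x end, 89 mm high. Origin: centre of the underside. Hatch 110 (x) x 62 (y) mm, hinged along y at local x = +37.5, z = 78 mm; its free edge, at local x = -72.5, faces -x (the robot) at yaw 0.
- battery_hatch (a joint): Blue hatch angle, rad: 0 (within 0.015) shut and latched; negative pressed below flush, end stop -0.1; positive open, stop 0.8. Pressed below -0.08 the latch lets go; once the finger withdraws a spring lifts the hatch to 0.8 in about 1 s and keeps it there. A shallower press leaves it latched; pushing an open hatch fully down relatches it.
- battery_pad (a point): The centre of the top of the black ribbed thumb pad (30 x 44 mm) on the blue hatch, 85 mm from the hinge, 25 mm from the free edge, 83 mm above the bench when shut. Press here straight down, 8.5 mm to the end stop: about 3 N of spring, then hard, so stop at 5 to 6 N. The box's front wall is 19 mm lower. It rides with the hatch: open, about 60 mm higher.
- spray: green spray can, 60 mm diameter, 170 mm tall; bystander, not to be touched. Origin: centre of its underside.
- jar: amber glass jar with steel cap, 60 mm diameter, 85 mm tall; bystander, not to be touched. Origin: centre of its underside.
- tin: red tin, 75 x 50 x 35 mm; bystander, not to be touched. Origin: centre of its underside.
- driver: screwdriver lying on the bench, 190 mm long along its x; bystander, not to be touched. Origin: mid-length, underside.

How it is judged:
By the outcome, as a careful person would: the job done as asked, in the order asked, and still so for the second after the job is handed in, with the robot touching nothing.
It also fails if it takes over 32 s, if anything falls off the work surface, if the arm or the gripper's body presses on something with over 40 N, if the wrist force passes 120 N, or if a joint passes its speed limit or range.

ROBOT

A 6-joint arm with a two-finger parallel gripper is mounted at the origin on the work surface. World frame = base frame: x ahead of the robot, y to its left, z up, the work surface at z = 0. Lengths are in mm, angles in rad, forces in N, time in s.
With the tool pointing down it reaches from about 350 to 875 mm from the base axis. Payload 4.2 kg.
Tool frame: the origin (TCP) lies between the finger pads; the fingertips stand 14 mm ahead of it and the grasp point (between the pads) lies 5 mm behind it; z points along the fingers, y is the line along which they close (so a half turn about z gives the same grasp; the last joint's range is limited). The gripper opens to 85 mm and grips with 20 to 120 N. Pads are 22 mm wide; open, the fingers measure 114 mm over their backs; the gripper's body (76 mm by 85 mm) begins 54 mm behind the grasp point. The pads swing forward as they close: fully open they stand 13 mm farther back than shut.
Start: joints at [-0.884, 0.385, 0.008, 0, -1.194, -0.259], TCP at [259.306, -568.647, 245.312] pointing down, gripper open.
Joint ranges: [-3.14, 3.14], [-1.21, 2.06], [-1.07, 1.41], [-3.16, 2.05], [-2.99, -0.16], [-3.1, 3.1]. Speed limits (rad/s): [2.79, 2.79, 3.14, 3.14, 3.14, 3.14].

INTERFACE

Orientations are given as a unit quaternion [x, y, z, w].
In Python, from bench import * gives the robot as it stands.
- The arm moves only by the tool carry_out, never from a script. Its argument "motion" is a list of rows, each a list of 7 numbers: the turn, a rotation vector about the tool's x, y, z in rad, then the shift along the tool's x, y, z in mm, then the opening, from -1 (shut) to 1 (fully open), so that 0 is half open. A call has 1 to 5 rows; each row is the pose to reach, as a shift and turn from the pose commanded when the call began, along the tool's axes at that moment; what a row does not reach only later rows make up. A row lasts 1/8 s, in which the tool goes at most 62.5 mm and 10.7 degrees, less where a joint would pass 70% of its speed; a pose out of reach is approached as far as the arm can. A call with a gripper value outside its range is refused whole. The fingers move at their own pace and stop on an object; the grip force is fixed at half the most. Time passes only in rows, so rows that repeat a pose let the fingers close. It gives the time, the measured TCP pose, the force, the opening and the grip force at its end, in the units of the state.
- read_state(): the state, without advancing time (a new reading comes with each control period).
- get_image(name): name is "side" or "top"; returns a dict with "color" (400x640x3 uint8, blue, green, red), "mtx" (3x3 intrinsics, pixels), "k1" (the pictures are not rectified: a ray, as slopes to the right and down, at radius r is drawn at 1 + k1 r^2 times it, then the intrinsics apply), "position" and "orientation" of the camera in the world. Camera axes: x right, y down, z forward; pixel columns grow to the right and rows downward; lengths in mm; the calibration is good to about 2 mm. A picture is of the moment at which its call begins. There is no depth.
- job_done(): hands the job in; it is judged then, once.
The state is a dict: "clock": time; "joints": joint angles; "joint_vel": joint speeds; "joint_efforts": joint torques, N m; "position": TCP position; "ee_rot": TCP orientation; "contact_force": force on the tool from outside, world axes, zero at the start; "wrist_torque": the same for the moment, N m; "gripper_width": finger opening in mm; "grasp_force": force on a finger pad.
Only numpy, scipy, OpenCV 4.12 (cv2) and the standard library are available. Lean on these libraries where they do the work, as an engineer would, in place of code of your own. Each camera call takes 0.05 s, during which the arm holds its last target. There are 200 camera calls.

## Working session

There is one attempt and no reset: what is moved stays moved. The work goes in short steps, Python scripts to look and compute and a tool call to move; the robot and the scene stay as the last step left them, time stands still between calls to the robot, and variables do not carry over. Pictures are saved under pics/ and viewed, at most 10 in all, crops included, and the job is handed in when it is done.

Besides the shell and the picture viewer there is one more tool, called after "Emit:" by a JSON object that holds its "fn" and its "kwargs", one argument or row to a line. carry_out: Moves the arm, as the interface text tells. Its arguments: {"type":"object","properties":{"motion":{"type":"array"}},"required":["motion"]}

```bash
mkdir -p pics; cat > h.py <<'E'
from bench import *
import numpy as np, cv2
from scipy.spatial.transform import Rotation as R
def snap(n,f):
    g=get_image(n); cv2.imwrite('pics/'+f,g['color']); return g
def pix2plane(g,uv,z):
    K=np.array(g['mtx']); p=cv2.undistortPoints(np.array([[uv]],float),K,np.array([g['k1'],0,0,0.]))[0,0]
    d=R.from_quat(g['orientation']).apply([p[0],p[1],1]); o=np.array(g['position'])
    return o+d*(z-o[2])/d[2]
E
python3 - <<'E'
from h import *
import pickle
for n in('top','side'):
    g=snap(n,n+'1.png'); pickle.dump(g,open(n+'1.pkl','wb')); print(n,g['position'],g['orientation'],g['k1'])
s=read_state(); print(s['clock'],s['position'],s['ee_rot'],s['contact_force'])
E
```

```text
top [ 497.84312038   -7.73687604 1165.7957912 ] [-0.69940942  0.71433114 -0.00535044  0.02299704] -0.008333868446473382
side [ 32.28131962 813.05243992 810.20944004] [-0.24475679  0.86286395 -0.42433253  0.12450633] 0.02883190805426913
0.1 [ 259.09846479 -568.21593022  244.31414744] [-2.12197192e-01  9.77226356e-01  9.63762765e-04 -2.66904979e-04] [ 0.67773543 -0.04333999  0.58683288]
```

View pics/top1.png

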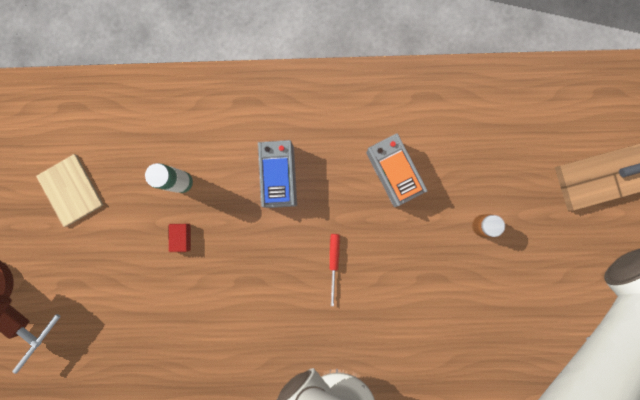

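View pics/side1.png

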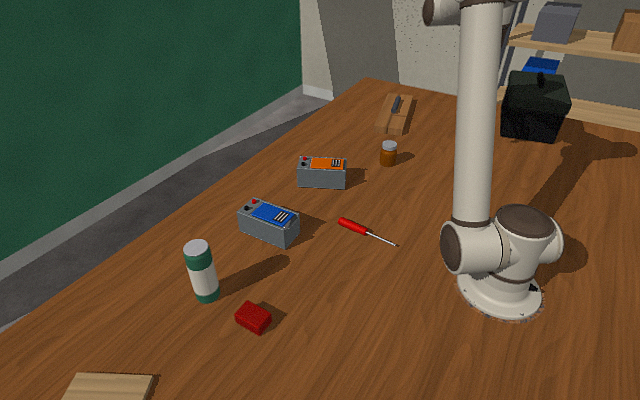

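The top view (up is +x, left is +y) shows the orange hatch with its pad near (406,186), the jar cap at (493,226) and the blue box at (276,175). I'll enlarge the orange box in both views.

```bash
python3 - <<'E'
import cv2
a=cv2.imread('pics/top1.png')[125:215,350:450]; b=cv2.imread('pics/side1.png')[145:195,290:355]
a=cv2.resize(a,None,fx=5,fy=5,interpolation=cv2.INTER_CUBIC); b=cv2.resize(b,(299,230),interpolation=cv2.INTER_CUBIC)
c=cv2.copyMakeBorder(b,0,450-230,0,1,cv2.BORDER_CONSTANT)
cv2.imwrite('pics/crop1.png',cv2.hconcat([a,c]))
E
```

```text
(no output)
```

View pics/crop1.png

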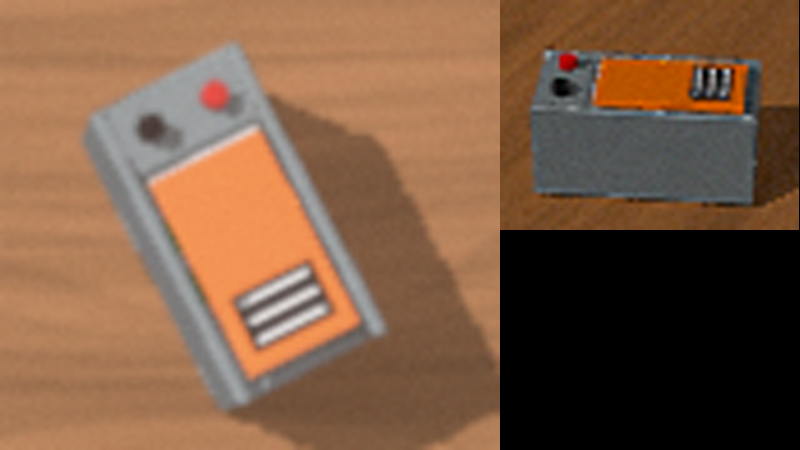

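In the crop, the pad corners are about (235,298), (308,264), (333,310) and (260,348). The hatch corners are (148,182), (260,125), (363,323) and (248,382). In the side part the pad centre is near (712,82).

```bash
python3 - <<'E'
from h import *
import pickle
t=pickle.load(open('top1.pkl','rb')); s=pickle.load(open('side1.pkl','rb'))
c=lambda x,y:(350+(x+.5)/5-.5,125+(y+.5)/5-.5)
P=np.array([pix2plane(t,c(*q),83) for q in[(235,298),(308,264),(333,310),(260,348)]])
H=np.array([pix2plane(t,c(*q),80) for q in[(148,182),(260,125),(363,323),(248,382)]])
print('pad',P.mean(0),np.linalg.norm(np.diff(P,axis=0),axis=1)); print('hatch',H.round(),np.linalg.norm(np.diff(H,axis=0),axis=1))
h=(H[0]+H[1])/2; f=(H[2]+H[3])/2; d=h-f; print('yaw',np.arctan2(d[1],d[0]),'pad from hatch',f+d*25/110)
print('side pad',pix2plane(s,(335.7,162.5),83))
print('jar',pix2plane(t,(493,226),85))
st=read_state(); T=R.from_quat(st['ee_rot']); print(T.as_matrix().round(3), st['position'])
p=P.mean(0); p[2]=200; print('shift tool to above pad',T.inv().apply(p-st['position']))
E
```

```text
pad [ 586.03226554 -182.23195934   83.        ] [40.16017617 26.07808896 41.01019434]
hatch [[ 650. -116.   80.]
 [ 677. -173.   80.]
 [ 576. -222.   80.]
 [ 548. -164.   80.]] [ 63.0613504  111.7864274   64.54900153]
yaw 0.44205290250642376 pad from hatch [ 585.23414283 -181.8686844    80.        ]
side pad [ 583.62176955 -182.33579819   83.        ]
jar [ 481.06729035 -392.18153198   85.        ]
[[-0.91  -0.415 -0.001]
 [-0.415  0.91   0.002]
 [ 0.     0.002 -1.   ]] [ 259.09846479 -568.21593022  244.31414744]
shift tool to above pad [-457.57571597  215.545978     44.69312071]
```

The pad is at (585,-182,83) and the box yaw is 0.44. The views agree, and the tool's x axis already lies along the box. I'm moving over it with the fingers shut.

Emit:
{"fn": "carry_out", "kwargs": {
  "motion": [
    [0, 0, 0, -55, 26, 0, -1],
    [0, 0, 0, -110, 52, 0, -1],
    [0, 0, 0, -165, 78, 0, -1],
    [0, 0, 0, -220, 104, 0, -1],
    [0, 0, 0, -275, 130, 0, -1]
  ]
}}

```text
clock: 0.72
position: [456.4, -334.5, 245.0]
ee_rot: [-0.212, 0.977, 0.0, -0.0]
contact_force: [0.9, -0.4, 0.0]
gripper_width: -0.2
grasp_force: 0.0
```

Emit:
{"fn": "carry_out", "kwargs": {
  "motion": [
    [0, 0, 0, -50, 24, 0, -1],
    [0, 0, 0, -100, 48, 5, -1],
    [0, 0, 0, -150, 72, 20, -1],
    [0, 0, 0, -182, 86, 40, -1],
    [0, 0, 0, -182, 86, 60, -1]
  ]
}}

```text
clock: 1.35
position: [586.9, -180.2, 183.8]
ee_rot: [-0.214, 0.977, 0.0, -0.0]
contact_force: [-0.5, -1.0, -0.5]
gripper_width: -0.0
grasp_force: 0.0
```

Emit:
{"fn": "carry_out", "kwargs": {
  "motion": [
    [0, 0, 0, 0, 0, 10, -1],
    [0, 0, 0, 0, 0, 20, -1],
    [0, 0, 0, 0, 0, 20, -1],
    [0, 0, 0, 0, 0, 20, -1]
  ]
}}

```text
clock: 1.85
position: [585.8, -183.0, 166.1]
ee_rot: [-0.212, 0.977, -0.0, 0.001]
contact_force: [-0.4, 0.1, 0.3]
gripper_width: 0.1
grasp_force: 0.0
```

```bash
python3 - <<'E'
from h import *
t=snap('top','t2.png'); s=snap('side','s2.png')
a=cv2.resize(t['color'][110:230,330:463],(400,360)); b=cv2.resize(s['color'][80:200,270:403],(400,360))
cv2.imwrite('pics/c2.png',cv2.hconcat([a,b]))
st=read_state(); T=R.from_quat(st['ee_rot']); print(st['clock'],st['position'],st['contact_force'],st['gripper_width'],T.as_matrix().round(3))
print(T.inv().apply(np.array([585,-182,83+14])-st['position']))
E
```

```text
1.95 [ 585.81873109 -182.82569176  166.19474904] [-0.26148468  0.39029007  0.59478687] -0.07965487839701242 [[-0.91  -0.415  0.002]
 [-0.415  0.91  -0.   ]
 [-0.001 -0.001 -1.   ]]
[ 0.50116163  1.15124561 69.19312721]
```

View pics/c2.png

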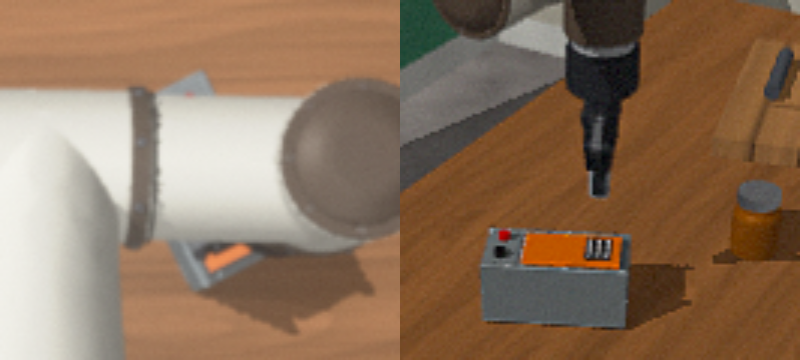

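The side view shows the closed fingertips at (598,195), right above the pad at (600,248). The top view is blocked by the arm. Next I descend to about 12 mm above the pad.

Emit:
{"fn": "carry_out", "kwargs": {
  "motion": [
    [0, 0, 0, 0.5, 1, 20, -1],
    [0, 0, 0, 0.5, 1, 40, -1],
    [0, 0, 0, 0.5, 1, 52, -1],
    [0, 0, 0, 0.5, 1, 57, -1],
    [0, 0, 0, 0.5, 1, 57, -1]
  ]
}}

```text
clock: 2.58
position: [584.9, -181.9, 108.5]
ee_rot: [-0.212, 0.977, -0.0, 0.0]
contact_force: [0.3, -0.1, 0.1]
gripper_width: 0.5
grasp_force: 0.0
```

Emit:
{"fn": "carry_out", "kwargs": {
  "motion": [
    [0, 0, 0, 0, 0, 3, -1],
    [0, 0, 0, 0, 0, 6, -1],
    [0, 0, 0, 0, 0, 8, -1],
    [0, 0, 0, 0, 0, 8, -1]
  ]
}}

```text
clock: 3.08
position: [584.5, -181.8, 100.1]
ee_rot: [-0.212, 0.977, 0.0, -0.0]
contact_force: [1.2, 0.0, 0.1]
gripper_width: -0.1
grasp_force: 0.0
```

Emit:
{"fn": "carry_out", "kwargs": {
  "motion": [
    [0, 0, 0, 0, 0, 2, -1],
    [0, 0, 0, 0, 0, 4, -1],
    [0, 0, 0, 0, 0, 6, -1],
    [0, 0, 0, 0, 0, 6, -1],
    [0, 0, 0, 0, 0, 6, -1]
  ]
}}

```text
clock: 3.7
position: [584.7, -181.9, 94.5]
ee_rot: [-0.212, 0.977, -0.0, 0.0]
contact_force: [0.2, 0.8, 2.6]
gripper_width: 0.1
grasp_force: 1.3
```

Emit:
{"fn": "carry_out", "kwargs": {
  "motion": [
    [0, 0, 0, 0, 0, 1, -1],
    [0, 0, 0, 0, 0, 2, -1],
    [0, 0, 0, 0, 0, 2, -1]
  ]
}}

```text
clock: 4.08
position: [584.6, -181.9, 92.3]
ee_rot: [-0.212, 0.977, -0.0, -0.0]
contact_force: [-0.7, 0.5, 1.9]
gripper_width: -0.2
grasp_force: 1.5
```

Contact is made and the spring force is about 2 N. I'm continuing in small steps towards the hard stop.

Emit:
{"fn": "carry_out", "kwargs": {
  "motion": [
    [0, 0, 0, 0, 0, 1, -1],
    [0, 0, 0, 0, 0, 2, -1],
    [0, 0, 0, 0, 0, 2, -1]
  ]
}}

```text
clock: 4.45
position: [584.7, -181.9, 90.2]
ee_rot: [-0.212, 0.977, -0.0, -0.0]
contact_force: [-1.0, -0.8, 2.1]
gripper_width: 0.1
grasp_force: 1.5
```

Emit:
{"fn": "carry_out", "kwargs": {
  "motion": [
    [0, 0, 0, 0, 0, 1, -1],
    [0, 0, 0, 0, 0, 1, -1]
  ]
}}

```text
clock: 4.7
position: [584.7, -181.8, 89.3]
ee_rot: [-0.212, 0.977, -0.0, 0.0]
contact_force: [-1.4, -0.9, 3.3]
gripper_width: 0.2
grasp_force: 1.5
```

Emit:
{"fn": "carry_out", "kwargs": {
  "motion": [
    [0, 0, 0, 0, 0, 0.7, -1],
    [0, 0, 0, 0, 0, 0.7, -1]
  ]
}}

```text
clock: 4.95
position: [584.7, -181.9, 89.1]
ee_rot: [-0.212, 0.977, -0.0, 0.0]
contact_force: [-1.6, -0.2, 5.4]
gripper_width: 0.2
grasp_force: 2.7
```

Hard stop at 5.4 N, so the press is complete. Now I draw straight up, faster than the hatch rises, then back towards the robot.

Emit:
{"fn": "carry_out", "kwargs": {
  "motion": [
    [0, 0, 0, 0, 0, -30, -1],
    [0, 0, 0, 0, 0, -85, -1],
    [0, 0, 0, 15, 0, -140, -1],
    [0, 0, 0, 50, 0, -170, -1],
    [0, 0, 0, 100, 0, -180, -1]
  ]
}}

```text
clock: 5.58
position: [494.3, -223.3, 270.2]
ee_rot: [-0.213, 0.977, -0.001, 0.002]
contact_force: [-0.6, -1.4, -0.3]
gripper_width: 0.1
grasp_force: 0.0
```

Emit:
{"fn": "carry_out", "kwargs": {
  "motion": [
    [0, 0, 0, 40, 0, 0, -1],
    [0, 0, 0, 80, 0, 0, -1],
    [0, 0, 0, 80, 0, 0, -1],
    [0, 0, 0, 80, 0, 0, -1],
    [0, 0, 0, 80, 0, 0, -1]
  ]
}}

```text
clock: 6.2
position: [421.8, -256.1, 268.2]
ee_rot: [-0.213, 0.977, 0.0, -0.0]
contact_force: [-1.0, 0.0, 0.7]
gripper_width: -0.1
grasp_force: 0.0
```

Emit:
{"fn": "carry_out", "kwargs": {
  "motion": [
    [0, 0, 0, 0, 0, 0, -1],
    [0, 0, 0, 0, 0, 0, -1],
    [0, 0, 0, 0, 0, 0, -1],
    [0, 0, 0, 0, 0, 0, -1],
    [0, 0, 0, 0, 0, 0, -1]
  ]
}}

```text
clock: 6.82
position: [420.8, -256.5, 268.6]
ee_rot: [-0.212, 0.977, 0.0, -0.0]
contact_force: [0.7, 0.0, 0.3]
gripper_width: -0.3
grasp_force: 0.0
```

```bash
python3 - <<'E'
from h import *
t=snap('top','t3.png'); s=snap('side','s3.png')
a=cv2.resize(t['color'][110:230,240:506],(400,180)); b=cv2.resize(s['color'][100:250,220:420],(400,300))
a=cv2.copyMakeBorder(a,0,120,0,0,cv2.BORDER_CONSTANT)
cv2.imwrite('pics/c3.png',cv2.hconcat([a,b]))
st=read_state(); print(st['clock'],st['position'],st['contact_force'])
E
```

```text
6.925 [ 420.84340644 -256.5162581   268.63799013] [ 0.68046566 -0.18844992  0.86239138]
```

View pics/c3.png

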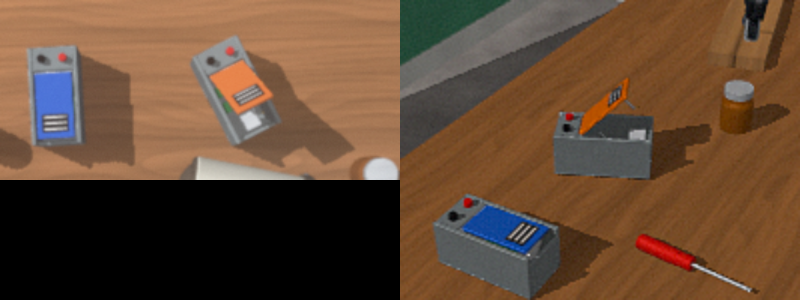

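The orange hatch stands open at (605,105) in the side crop. The blue hatch is shut, and the box, jar and screwdriver haven't moved. I'll wait a little longer, check that the hatch stays open, then hand in.

Emit:
{"fn": "carry_out", "kwargs": {
  "motion": [
    [0, 0, 0, 0, 0, 0, -1],
    [0, 0, 0, 0, 0, 0, -1],
    [0, 0, 0, 0, 0, 0, -1],
    [0, 0, 0, 0, 0, 0, -1],
    [0, 0, 0, 0, 0, 0, -1]
  ]
}}

```text
clock: 7.55
position: [420.9, -256.5, 268.6]
ee_rot: [-0.212, 0.977, 0.0, 0.0]
contact_force: [-0.4, -0.2, 0.2]
gripper_width: 0.3
grasp_force: 0.0
```

Emit:
{"fn": "carry_out", "kwargs": {
  "motion": [
    [0, 0, 0, 0, 0, 0, -1],
    [0, 0, 0, 0, 0, 0, -1],
    [0, 0, 0, 0, 0, 0, -1],
    [0, 0, 0, 0, 0, 0, -1],
    [0, 0, 0, 0, 0, 0, -1]
  ]
}}

```text
clock: 8.18
position: [420.9, -256.5, 268.6]
ee_rot: [-0.212, 0.977, 0.0, -0.0]
contact_force: [-0.7, -0.4, 0.9]
gripper_width: -0.3
grasp_force: 0.0
```

```bash
python3 - <<'E'
from h import *
a=cv2.imread('pics/s3.png'); s=snap('side','s4.png')
d=cv2.absdiff(a,s['color'])[100:250,220:420].max(); print('max change in box region',d)
if d<40: print(job_done())
E
```

```text
max change in box region 36
the job is handed in; nothing more can be done
None
```

I pressed the orange hatch's pad once to its stop (5.4 N) and drew away; the hatch sprang up and was still open over a second later, the blue hatch stayed shut, I saw nothing else disturbed, and I handed the job in at about 8 s.

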